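Turn, pin and hang the deli slate

ROBOT

A 6-joint arm with a two-finger parallel gripper is mounted at the origin on a cart in front of the work surface, level with it; the furniture and walls round the work are solid. World frame = base frame: x ahead of the robot, y to its left, z up, the work surface at z = 0. Lengths are in mm, angles in rad, forces in N, time in s.
With the tool pointing down it reaches from about 300 to 875 mm from the base axis. Payload 4.2 kg.
Tool frame: the origin (TCP) lies at the very end of the fingers, on their centre line; the grasp point (between the pads) lies 19 mm behind it; z points along the fingers, y is the line along which they close (so a half turn about z gives the same grasp; the last joint's range is limited). The gripper opens to 85 mm and grips with 20 to 120 N. Pads are 22 mm wide; open, the fingers measure 114 mm over their backs; the gripper's body (76 mm by 85 mm) begins 54 mm behind the grasp point. The pads swing forward as they close: fully open they stand 13 mm farther back than shut.
Start: joints at [-1.269, 0.32, 1.565, -0, 1.257, -0.02], TCP at [181.861, -545.498, 231.338] pointing down, gripper open.
Joint ranges: [-3.11, 3.11], [-0.84, 2.01], [0.21, 2.61], [-1.34, 4.49], [0.05, 2.63], [-2.56, 2.56]. Speed limits (rad/s): [2.57, 2.57, 3.14, 3.14, 3.14, 3.14].

INTERFACE

Orientations are given as a 3x3 rotation matrix whose columns are the frame's x, y, z axes.
In Python, from bench import env gives the robot as it stands. The module is installed in compiled form; this text tells all that it offers.
- The arm moves only by the shell command python3 -m pendant 'ROWS' [FORCE]. ROWS is JSON, a list of rows, each a list of 3 entries, a list of its own where there are three numbers: the shift along the tool's x, y, z in cm, then the turn about the tool's z in degrees, then the opening, from 0 (shut) to 1 (fully open). In form: [[[x, y, z], spin, fingers], ...]. A call has 1 to 10 rows; each row is the pose to reach, as a shift and turn from the pose commanded when the call began, along the tool's axes at that moment; what a row does not reach only later rows make up. A row lasts 1/8 s, in which the tool goes at most 62.5 mm and 10.7 degrees, less where a joint would pass 70% of its speed; a pose out of reach is approached as far as the arm can. A call with a gripper value outside its range is refused whole. The fingers move at their own pace and stop on an object; FORCE is the grip in N (left out, the last holds). Time passes only in rows, so rows that repeat a pose let the fingers close. It gives the time, the measured TCP pose, the force, the opening and the grip force at its end, in the units of the state.
- env.get_state(): the state, without advancing time (a new reading comes with each control period).
- env.capture(name): name is "scene" or "top" or "wrist"; returns the picture (400x640x3 uint8, red, green, blue); there is no depth.
- env.calibration(name): a dict with "K" (3x3 intrinsics, pixels), "world_from_camera" (4x4, takes a point from camera to world coordinates). Camera axes: x right, y down, z forward; pixel columns grow to the right and rows downward; lengths in mm; the calibration is good to about 2 mm. A picture is of the moment at which its call begins: read the wrist's pose just before it. calibration takes no time and is no camera call; for the wrist camera it gives the pose at the moment of the call.
- env.job_done(): hands the job in; it is judged then, once.
The state is a dict: "time": time; "qpos": joint angles; "joint_velocities": joint speeds; "joint_torque": joint torques, N m; "tcp_pos": TCP position; "tool_rot": TCP orientation; "wrist_force": force on the tool from outside, world axes, zero at the start; "ft_torque": the same for the moment, N m; "finger_gap": opening from 0.0 (shut) to 1.0 (fully open); "grasp_force": force on a finger pad.
Only numpy, scipy, OpenCV 4.12 (cv2) and the standard library are available. Lean on these libraries where they do the work, as an engineer would, in place of code of your own. Each camera call takes 0.05 s, during which the arm holds its last target. There are 200 camera calls.

TASK

The hook of the steel sign stand has been left pointing off to the side. Turn its swivel head to the front of the table, until the head's drilled lug lies squarely over the lug fixed on the stand, push the locking pin from the wooden block fully home down through both holes, then hang the slate sign on the hook by the hole in its handle so that it hangs free. Leave the cookie tray, the jar and the label roll where they are.

Things in the scene. Friction and masses are not known exactly. Their poses are not given: they have to be found in the camera images.
- stand: the sign stand, fixed to the table: dark round base 150 mm across, upright post 24 mm thick on its axis. Origin on that axis at the underside of the base, z up. A dark steel lug (38 mm wide, 12 mm thick, top 162 mm above the table) reaches out along its +x with a vertical 14 mm through hole
- head (a joint): the swivel head on top of the post: turns about the post's axis, in rad, positive counter-clockwise from above. 0 = the head's lug is exactly over the stand's lug, so the holes line up and the hook points along the stand's -x. It turns stiffly (0.12 N m) and stays where it is left
- hook_rod (a point): on the axis of the hook's rod, 85 mm out from the post's axis; x points from the hook's tip back to the post (the hook points along -x), z up. The rod is round, 10 mm thick, level, 190 mm above the table. It is free from 42 mm (hub and brace inside that) to 125 mm from the post's axis, where its tip bends up to 13 mm above the rod's axis. The hub's cap is 212 mm above the table
- head_hole (a point): centre of the hole (14 mm, through, edges bevelled 2 mm) at the top face of the head's lug, 173 mm above the table; the lug is steel, 38 mm wide, 10 mm thick, on the far side of the post from the hook, the hole 52 mm from the post's axis
- stand_hole (a point): centre of the hole (14 mm, through, edges bevelled) at the top face of the stand's fixed lug, 162 mm above the table and 52 mm from the post's axis; the head's lug passes 1 mm above it
- pin: the locking pin, about 81 mm long, upright in a hole at one end of the wooden block. Origin on its axis at the underside of its collar, z up towards the grip: below it a steel shank 12 mm thick and 42 mm long, tapering to 7 mm over the last 9 mm; above it the collar (32 mm across, 5 mm thick), then a black round grip 23 mm across that ends 39 mm above the origin. 90 g
- pin_grip (a point): on the pin's axis 25 mm above the collar's underside (14 mm below the top of the grip): where to grip it from above
- block: the wooden counter block, fixed to the table, 70 x 210 x 45 mm (x, y, z); origin at the centre of its underside. The slate stands in a slot along y (13.5 mm wide, 24 mm deep, centre at y = +40 mm), the pin in a 14.5 mm through hole at y = -80 mm
- slate: the slate sign: a flat wooden paddle 10 mm thick (x), blackboard part 100 mm wide (y) and 88 mm high, above it a handle 52 mm wide up to 165 mm, with a round 30 mm hole centred 120 mm above the lower edge. Origin at the middle of the lower edge, z up the paddle, x across its thickness; both faces alike. About 160 g. It stands upright in the block's slot, lower edge 21 mm above the table
- slate_hole (a point): centre of the 30 mm hole in the slate's handle; axes as slate
- slate_top (a point): middle of the slate's upper edge, 45 mm above the hole's centre; 30 mm of solid handle lies between the hole and this edge: grip it there across the thickness
- clamshell_0: bystander: black cookie tray with clear lid, 136 x 186 x 59 mm, origin under its centre
- jar: bystander: brown jar with black lid, 66 mm across, 90 mm high, origin under its centre
- label_roll: bystander: white roll of labels, 70 mm across, 40 mm high, origin under its centre
Mind the look-alikes: they are no part of the job. Several things look just like the pin: the one meant starts farthest from the robot's base.

How it is judged (in metres and radians):
On the way, in this order (a step that is already met when the one before it is completed fails the run):
1. the head is turned so that its lug lies over the stand's lug (within 0.1 rad) (value of joint head between -0.1 and 0.1 rad), for 0.2 s.
2. the pin is through both holes, its collar down on the head's lug (within 3 mm) (horizontal distance between pin and stand_hole below 0.005 m and z of pin in the frame of head_hole below 0.003 m and angle between pin's own z axis and vertical below 0.12 rad), for 0.2 s.
3. the slate hangs on the hook by its hole (x of slate_hole in the frame of hook_rod between -0.038 and 0.062 m and y of slate_hole in the frame of hook_rod between -0.012 and 0.012 m and z of slate_hole in the frame of hook_rod between -0.014 and -0.002 m and contact force between slate and the fingers below 0.1 N), for 0.2 s.
At the end, for the whole second after the job is handed in: The head is turned with its lug over the stand's lug (within 0.1 rad), the pin stands upright through both holes with its collar down on the head's lug (within 3 mm), and the slate hangs upright (within 0.25 rad) and nearly still on the hook's rod, the rod through the hole in its handle (all of step 1 and all of step 2 and x of slate_hole in the frame of hook_rod between -0.038 and 0.062 m and y of slate_hole in the frame of hook_rod between -0.012 and 0.012 m and z of slate_hole in the frame of hook_rod between -0.014 and -0.002 m and angle between slate's own z axis and vertical below 0.25 rad and linear speed of slate below 0.1 m/s); the robot touches nothing.
It fails at once if the cookie tray, the jar or the label roll is moved by more than 20 mm (distance of any of clamshell_0, jar, label_roll from where it was at the start of the episode above 0.02 m).
It also fails if it takes over 72 s, if anything falls off the work surface, if the arm or the gripper's body presses on something with over 40 N, if the wrist force passes 120 N, or if a joint passes its speed limit or range.

## Working session

There is one attempt and no reset: what is moved stays moved. The work goes in short steps, Python scripts to look and compute and a shell command to move; the robot and the scene stay as the last step left them, time stands still between calls to the robot, and variables do not carry over. Pictures are saved under pics/ and viewed, at most 10 in all, crops included, and the job is handed in when it is done.

```bash
mkdir -p pics
cat > h.py <<'E'
import numpy as np, cv2
from bench import env
def snap(n,f):
    im=env.capture(n); cv2.imwrite('pics/'+f,im[:,:,::-1]); return im
def ray(n,u,v,c=None):
    c=c or env.calibration(n); K=np.array(c['K']);T=np.array(c['world_from_camera'])
    d=T[:3,:3]@np.linalg.inv(K)@[u,v,1]; return T[:3,3],d
def onz(n,u,v,z,c=None):
    o,d=ray(n,u,v,c); return o+d*(z-o[2])/d[2]
def proj(n,p,c=None):
    c=c or env.calibration(n); K=np.array(c['K']);T=np.linalg.inv(np.array(c['world_from_camera']))
    q=K@(T[:3,:3]@np.array(p)+T[:3,3]); return q[:2]/q[2]
E
python3 - <<'E'
from h import *
np.set_printoptions(precision=3,suppress=True)
s=env.get_state(); print(s['tcp_pos'],s['tool_rot'],s['time'],s['finger_gap'])
for n in('scene','top'):
    snap(n,n+'0.png'); c=env.calibration(n); print(c)
E
```

```text
[ 181.716 -544.996  230.474] [[ 0.949  0.316 -0.001]
 [ 0.316 -0.949  0.002]
 [ 0.    -0.002 -1.   ]] 0.0 1.0001992979784198
{'K': array([[430.118,   0.   , 321.721],
       [  0.   , 430.118, 193.888],
       [  0.   ,   0.   ,   1.   ]]), 'world_from_camera': array([[  -0.456,   -0.52 ,    0.722, -281.69 ],
       [  -0.89 ,    0.265,   -0.371,  438.23 ],
       [   0.002,   -0.812,   -0.584,  822.892],
       [   0.   ,    0.   ,    0.   ,    1.   ]])}
{'K': array([[518.889,   0.   , 323.79 ],
       [  0.   , 518.889, 198.144],
       [  0.   ,   0.   ,   1.   ]]), 'world_from_camera': array([[   0.022,   -0.987,    0.158,  305.973],
       [  -0.999,   -0.026,   -0.021,   30.819],
       [   0.025,   -0.158,   -0.987, 1720.485],
       [   0.   ,    0.   ,    0.   ,    1.   ]])}
```

View pics/scene0.png

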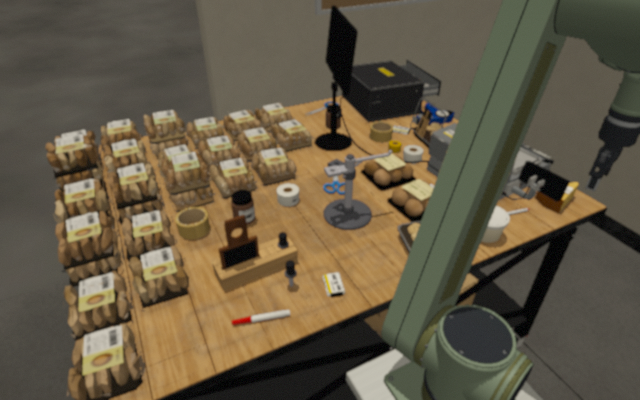

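View pics/top0.png

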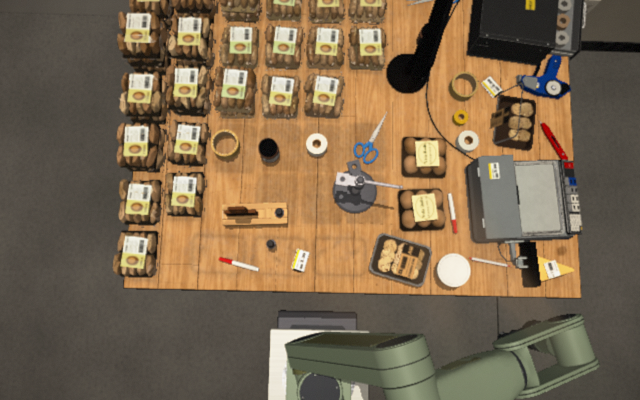

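The top view has the stand at about (354,193), hook pointing right to (402,187), block at about (255,214) with the pin at (280,213), and a decoy pin lying nearer the robot at (270,244). I'll zoom in.

Run:
```python
import cv2,numpy as np
t=cv2.imread('pics/top0.png');s=cv2.imread('pics/scene0.png')
a=cv2.resize(t[150:230,320:420],None,fx=6,fy=6,interpolation=cv2.INTER_CUBIC)[:, :600]
b=cv2.resize(t[190:240,215:300],(680//2*2,400),interpolation=cv2.INTER_CUBIC)
c=cv2.resize(s[140:235,310:410],None,fx=5,fy=5,interpolation=cv2.INTER_CUBIC)
d=cv2.resize(s[205:295,205:305],None,fx=5,fy=5,interpolation=cv2.INTER_CUBIC)
cv2.imwrite('pics/c1.png',a)
def pad(i,h,w): o=np.zeros((h,w,3),np.uint8); o[:min(h,i.shape[0]),:min(w,i.shape[1])]=i[:h,:w]; return o
cv2.imwrite('pics/c2.png',cv2.resize(np.hstack([pad(c,475,500),pad(d,475,500)]),(800,380)))
cv2.imwrite('pics/c3.png',b)
```

```text
(no output)
```

View pics/c1.png

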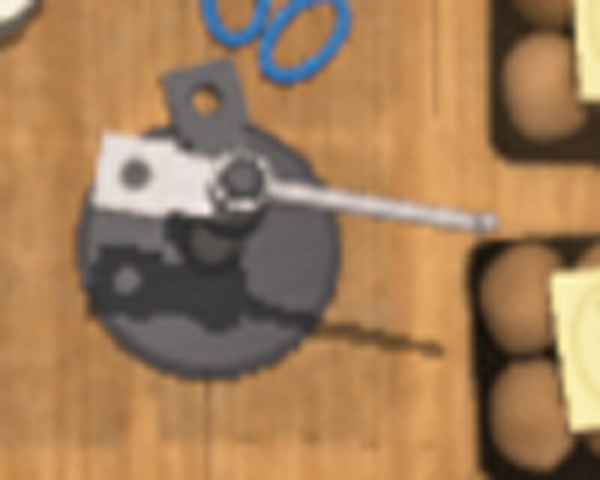

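View pics/c3.png

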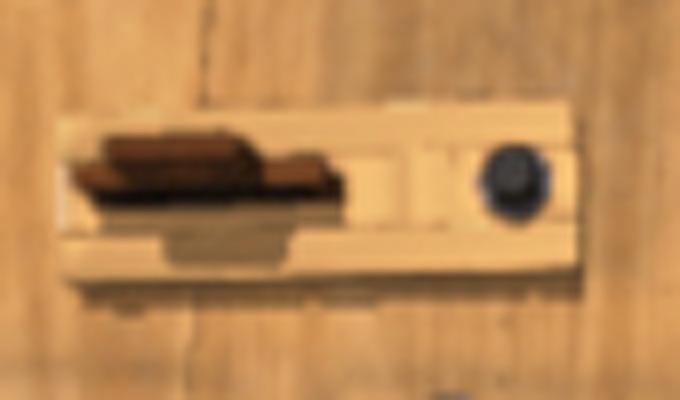

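View pics/c2.png

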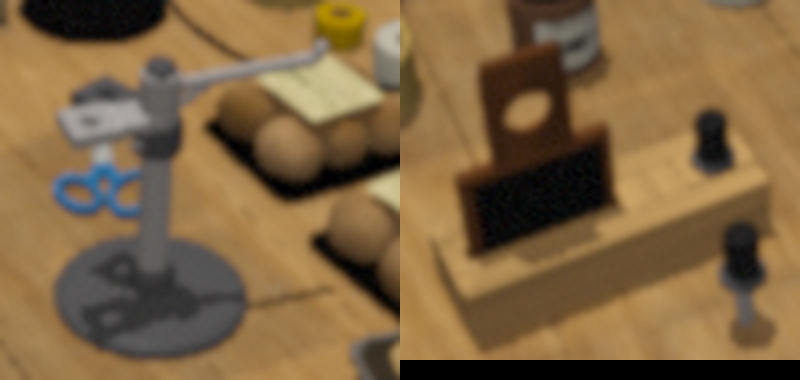

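Run:
```python
from h import *
np.set_printoptions(precision=1,suppress=True)
t=cv2.imread('pics/top0.png')
a=lambda x,y:(320+(x+.5)/6-.5,150+(y+.5)/6-.5)
b=lambda x,y:(215+(x+.5)/8-.5,190+(y+.5)/8-.5)
P={}
for k,f,x,y,z in [('cap',a,240,177,212),('shole',a,206,98,162),('hhole',a,135,174,173),('tip',a,487,222,200),('rodnear',a,285,190,190),('pintop',b,515,172,84),('collar',b,516,185,50),
 ('bl',b,62,272,45),('br',b,577,268,45),('tr',b,575,103,45),('tl',b,58,118,45),('slTopL',b,107,140,186),('slTopR',b,232,138,186)]:
    P[k]=onz('top',*f(x,y),z); print(k,P[k])
for k in('shole','hhole','tip'):
    d=P[k]-P['cap']; print(k,np.hypot(*d[:2]),np.degrees(np.arctan2(d[1],d[0])))
# scene check
sc=lambda x,y,ox,oy:(ox+(x*1.25+.5)/5-.5,oy+(y*1.25+.5)/5-.5)
def tri(p,q):
    o1,d1=ray('top',*p);o2,d2=ray('scene',*q)
    d1/=np.linalg.norm(d1);d2/=np.linalg.norm(d2)
    l=np.linalg.lstsq(np.c_[d1,-d2],o2-o1,rcond=None)[0]
    A=o1+d1*l[0];B=o2+d2*l[1]; return (A+B)/2,np.linalg.norm(A-B)
for k,p,q in [('cap',a(240,177),sc(158,70,310,140)),('hhole',a(135,174),sc(93,120,310,140)),('tip',a(487,222),sc(322,48,310,140)),('pintop',b(515,172),sc(312,118,205,205)) ]:
    print(k,tri(p,q))
print(tri(b(515,172),sc(711-400,118,205,205)))
```

```text
cap [ 607.5 -106.2  212. ]
shole [658.3 -92.8 162. ]
hhole [615.4 -56.4 173. ]
tip [ 590.4 -230.9  200. ]
rodnear [ 605.9 -130.9  190. ]
pintop [522.8 137.5  84. ]
collar [522.  139.1  50. ]
bl [482.6 321.1  45. ]
br [489.4 113.6  45. ]
tr [556.9 116.6  45. ]
tl [545.3 326.   45. ]
slTopL [517.4 282.6 186. ]
slTopR [519.3 236.3 186. ]
shole 52.53452615726937 14.764399029974076
hhole 50.42250195612525 80.97892044602855
tip 125.8149694630313 -97.81867937052627
cap (array([ 609.9, -106.8,  201.2]), np.float64(0.883033664960715))
hhole (array([615.5, -57.2, 171. ]), np.float64(1.4740092081333371))
tip (array([ 590.9, -231.9,  196.1]), np.float64(0.946368996936419))
pintop (array([523.7, 138.4,  79.4]), np.float64(1.4653757546285444))
(array([523.9, 138.7,  79.3]), np.float64(2.115677537826128))
```

```bash
cat > go.py <<'E'
import sys
from h import *
# args: x y z yaw  [more quads]
s=env.get_state();R=np.array(s['tool_rot']);p=np.array(s['tcp_pos'])
y0=np.degrees(np.arctan2(R[1,0],R[0,0]))
print('now',p.round(1),'yaw',y0.round(1),'t',s['time'],'gap',round(s['finger_gap'],3),'F',np.round(s['wrist_force'],1),'tilt',R[:2,2].round(3),'q',np.round(s['qpos'],2))
v=list(map(float,sys.argv[1:]))
for i in range(0,len(v),4):
    d=R.T@(np.array(v[i:i+3])-p)/10
    print(d.round(2).tolist(),'spin',round((y0-v[i+3]+180)%360-180,1))
E
python3 go.py 595.2 -190.7 240 82 595.2 -190.7 171 82
```

```text
now [ 181.7 -545.1  230.6] yaw 18.4 t 0.1 gap 1.002 F [ 1.  -0.  -0.3] tilt [-0.     0.002] q [-1.27  0.32  1.57  0.    1.26 -0.02]
[50.43, -20.54, -0.91] spin -63.6
[50.43, -20.53, 5.99] spin -63.6
```

```bash
R='x'; python3 -m pendant '[[[0,0,-1],0,0.5],[[10,-4,-1],-10,0.5],[[20,-8,-1],-20,0.5],[[30,-12,-1],-30,0.5],[[40,-16,-1],-40,0.5],[[50.4,-20.5,-1],-50,0.5],[[50.4,-20.5,-1],-63.6,0.5],[[50.4,-20.5,-1],-63.6,0.5],[[50.4,-20.5,-1],-63.6,0.5],[[50.4,-20.5,-1],-63.6,0.5]]' 20; python3 go.py 595.2 -190.7 171 82
python3 - <<'E'
from h import *
snap('wrist','w1.png')
for p in [(607,-106.5,212),(615,-56,173),(590,-231,200)]: print(proj('wrist',p))
E
```

```text
time: 1.35
tcp_pos: [597.1, -189.5, 241.8]
tool_rot: [[0.137, 0.991, 0.001], [0.991, -0.137, -0.0], [-0.0, 0.001, -1.0]]
wrist_force: [-0.5, -0.7, -0.2]
finger_gap: 0.501
grasp_force: 0.0
now [ 597.1 -189.5  241.8] yaw 82.1 t 1.35 gap 0.501 F [-0.5 -0.7 -0.2] tilt [ 0.001 -0.   ] q [-0.33  0.4   1.42  0.    1.32 -0.19]
[-0.14, -0.18, 7.08] spin 0.1
[314.69899638  97.57843746]
[317.13204188  11.3136282 ]
[316.23569624 288.04303974]
```

View pics/w1.png

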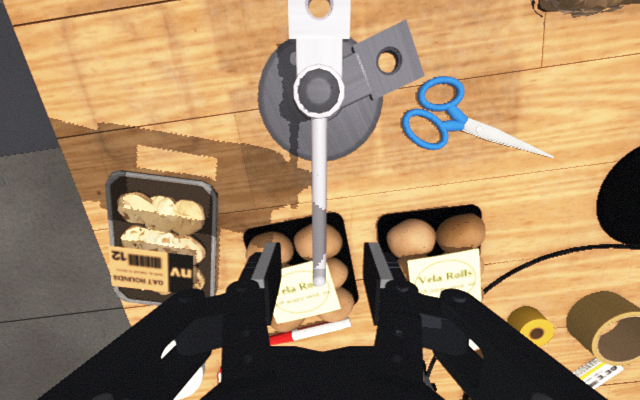

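The wrist view shows the rod centred between the fingers. The cap is at (319,91), the head hole at (319,6) and the stand hole at (390,61).

```bash
python3 - <<'E'
from h import *
P={k:onz('wrist',u,v,z) for k,u,v,z in [('cap',319,91,212),('hh',319.5,6,173),('sh',390,61,162),('rod',319,210,190)]}
for k in P: d=P[k]-P['cap'];print(k,P[k].round(1),np.hypot(*d[:2]).round(1),np.degrees(np.arctan2(d[1],d[0])).round(1))
A=np.array([607.5,-106])
E
python3 go.py 596 -191 171 82
```

```text
cap [ 609.7 -103.5  212. ] 0.0 0.0
hh [616.8 -53.4 173. ] 50.6 82.0
sh [659.8 -88.7 162. ] 52.2 16.5
rod [ 599.3 -177.6  190. ] 74.8 -98.0
now [ 600.7 -186.1  241.4] yaw 82.3 t 1.4 gap 0.501 F [3.5 2.3 0. ] tilt [0.005 0.003] q [-0.32  0.4   1.42  0.    1.32 -0.19]
[-0.57, -0.43, 7.03] spin 0.3
```

```bash
python3 -m pendant '[[[0,0,0],0,0.5],[[0,0,0],0,0.5],[[0,0,0],0,0.5]]' |grep -E 'tcp|force'
python3 - <<'E'
from h import *
for i in range(2):
    c=env.calibration('wrist');s=env.get_state();print(np.round(s['tcp_pos'],1),s['time']);im=snap('wrist','w2.png')
    g=cv2.cvtColor(im,cv2.COLOR_RGB2GRAY)
# find circles near cap / holes
def circ(u,v,w,rmin,rmax):
    u,v=int(u),int(v);x0,y0=max(u-w,0),max(v-w,0)
    p=cv2.medianBlur(g[y0:v+w,x0:u+w],3);r=cv2.HoughCircles(p,cv2.HOUGH_GRADIENT,1,40,param1=120,param2=12,minRadius=rmin,maxRadius=rmax)
    return r[0,0]+[x0,y0,0]
for k,q,z,a in [('cap',(607,-106.5,212),212,(16,32)),('sh',(658,-92,162),162,(8,14)),('hh',(615,-56,173),173,(8,14))]:
    u=proj('wrist',q,c)
    try: r=circ(*u,30,*a)
    except Exception as e: print(k,u,e);continue
    print(k,u.round(1),r,onz('wrist',r[0],r[1],z,c).round(1))
E
python3 go.py
```

```text
tcp_pos: [594.3, -192.7, 241.7]
wrist_force: [0.4, -0.4, 0.4]
grasp_force: 0.0
[ 594.3 -192.7  241.7] 1.775
[ 594.4 -192.6  241.7] 1.825
cap [324.1  82.9] [322.5         86.5         24.29999924] [ 605.9 -108.2  212. ]
sh [396.2  53.8] [392.5         52.5         12.19999981] [655.6 -90.8 162. ]
hh [325.13536496  -3.02991533] 'NoneType' object is not subscriptable
now [ 594.5 -192.5  241.7] yaw 81.9 t 1.875 gap 0.501 F [-0.7  0.4  0.7] tilt [ 0. -0.] q [-0.33  0.39  1.43 -0.    1.32 -0.19]
```

```bash
python3 -m pendant '[[[0.1,0,3],0,0.5],[[0.1,0,5.5],0,0.5],[[0.1,0,7],0,0.5],[[0.1,0,7],0,0.5],[[0.1,0,7],0,0.1],[[0.1,0,7],0,0.1],[[0.1,0,7],0,0.1],[[0.1,0,7],0,0.1]]' 20
python3 - <<'E'
from h import *
s=env.get_state();R=np.array(s['tool_rot']);p=np.array(s['tcp_pos'])
A=np.array([606.5,-106.8]);r=np.hypot(*(p[:2]-A));a0=np.degrees(np.arctan2(*(p[:2]-A)[::-1]));print('r',r,a0)
for k in range(0,10):
    a=max(a0-7.5*(k+1),-164.2);q=A+r*np.array([np.cos(np.radians(a)),np.sin(np.radians(a))])
    print((R.T@np.r_[q-p[:2],0]/10).round(2),round(a0-a,1))
E
```

```text
time: 2.88
tcp_pos: [595.8, -190.9, 172.5]
tool_rot: [[0.138, 0.99, 0.002], [0.99, -0.138, -0.001], [-0.001, 0.002, -1.0]]
wrist_force: [-0.5, -0.4, 5.5]
finger_gap: 0.106
grasp_force: 19.7
r 84.76629783145461 -97.23195490635055
[ 0.06 -1.11 -0.  ] 7.5
[ 0.26 -2.2  -0.  ] 15.0
[ 0.6  -3.25 -0.01] 22.5
[ 1.08 -4.25 -0.01] 30.0
[ 1.69 -5.18 -0.01] 37.5
[ 2.41 -6.02 -0.01] 45.0
[ 3.23 -6.77 -0.02] 52.5
[ 4.15 -7.39 -0.02] 60.0
[ 5.06 -7.86 -0.02] 67.0
[ 5.06 -7.86 -0.02] 67.0
```

```bash
python3 -m pendant '[[[0.06,-1.11,0],7.5,0.1],[[0.26,-2.2,0],15,0.1],[[0.6,-3.25,0],22.5,0.1],[[1.08,-4.25,0],30,0.1],[[1.69,-5.18,0],37.5,0.1],[[2.41,-6.02,0],45,0.1],[[3.23,-6.77,0],52.5,0.1],[[4.15,-7.39,0],60,0.1],[[5.06,-7.86,0],67,0.1],[[5.06,-7.86,0],67,0.1]]'; python3 -m pendant '[[[0,0,0],0,0.1],[[0,0,0],0,0.1],[[0,0,0],0,0.1]]'
python3 - <<'E'
from h import *
t=snap('top','t2.png'); s=snap('wrist','w3.png')
a=cv2.resize(t[150:230,320:420],None,fx=5,fy=5,interpolation=cv2.INTER_CUBIC)[:,:,::-1]
cv2.imwrite('pics/m3.png',cv2.resize(np.hstack([a[:400,:160*3],s[:,:,::-1]]),(800,300)))
np.save('cal.npy',env.calibration('wrist'),allow_pickle=True)
E
python3 go.py
```

```text
time: 4.12
tcp_pos: [524.5, -128.8, 172.5]
tool_rot: [[0.966, 0.259, 0.001], [0.259, -0.966, 0.0], [0.001, 0.0, -1.0]]
wrist_force: [-1.5, 1.3, 6.9]
finger_gap: 0.105
grasp_force: 19.8
time: 4.5
tcp_pos: [524.6, -129.1, 172.5]
tool_rot: [[0.966, 0.259, 0.001], [0.259, -0.966, 0.001], [0.001, -0.0, -1.0]]
wrist_force: [-1.5, 1.7, 6.7]
finger_gap: 0.106
grasp_force: 19.9
now [ 524.6 -129.1  172.5] yaw 15.0 t 4.6 gap 0.108 F [-2.3  2.1  6.8] tilt [0.001 0.001] q [-0.26  0.31  1.74  0.    1.09  1.04]
```

View pics/m3.png

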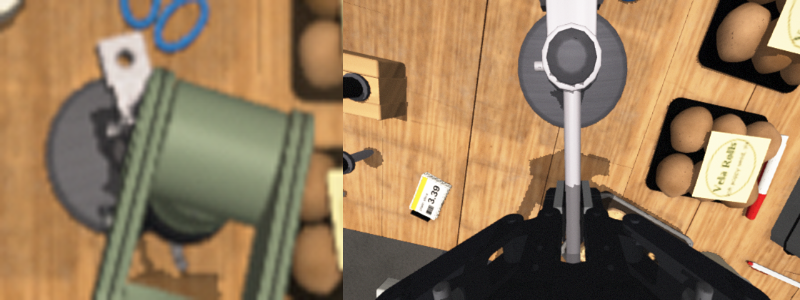

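```bash
python3 -m pendant '[[[0,0,0],0,0.4],[[0,0,0],0,0.4],[[0,0,-4],0,0.4],[[0,0,-8],0,0.4],[[1,0,-12],0,0.4],[[3,0,-12],0,0.4],[[3,0,-12],0,0.4],[[3,0,-12],0,0.4],[[3,0,-12],0,0.4],[[3,0,-12],0,0.4]]' 20 | grep -E 'tcp|time'; python3 go.py
python3 - <<'E'
from h import *
c=env.calibration('wrist'); im=snap('wrist','w4.png')
qs=[proj('wrist',q,c) for q in [(607,-106.5,212),(657.5,-93,173)]]; print(qs)
u,v=qs[1].astype(int); y0=max(v-110,0);x0=u-120
cr=im[y0:y0+220,x0:x0+240,::-1]; print(x0,y0); cv2.imwrite('pics/c4.png',cv2.resize(cr,None,fx=2.5,fy=2.5,interpolation=cv2.INTER_CUBIC))
E
```

```text
time: 5.85
tcp_pos: [552.9, -122.0, 291.1]
now [ 552.9 -122.   291.1] yaw 15.0 t 5.85 gap 0.397 F [0.5 0.6 0.2] tilt [-0.001  0.   ] q [-0.24  0.28  1.48 -0.    1.39  1.07]
[array([320.47308211, 133.08157563]), array([320.5911137 ,  61.18510387])]
200 0
```

View pics/c4.png

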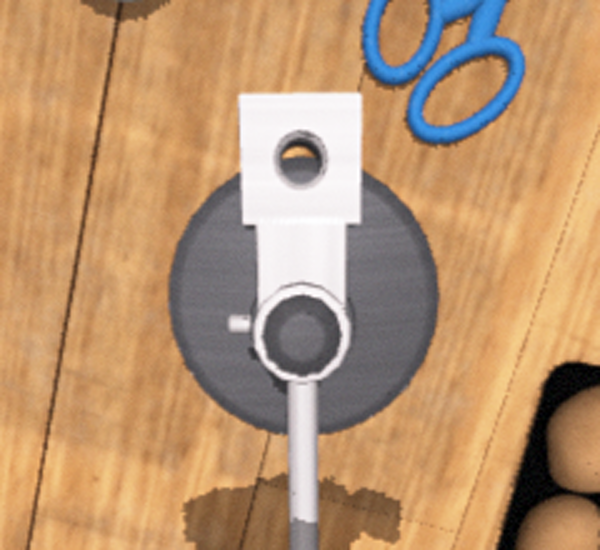

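The head lug covers the fixed lug squarely, with both holes lined up at about (320,63) in the frame. Next I'll fetch the pin.

```bash
python3 - <<'E'
from h import *
im=cv2.imread('pics/w4.png');g=cv2.cvtColor(im,cv2.COLOR_BGR2GRAY)
m=(g[45:82,300:341]<175).astype(np.uint8); n,l,st,ce=cv2.connectedComponentsWithStats(m)
c=env.calibration('wrist')
for i in range(1,n):
    if st[i,4]>60:
        p=ce[i]+[300,45]; print(p,st[i],onz('wrist',*p,173,c).round(1))
print(onz('wrist',320.6,133.0,212,c))
E
python3 go.py 480 138 230 2
```

```text
[320.06875  62.625  ] [ 10   7  21  22 320] [656.6 -92.9 173. ]
[ 607.20816428 -106.56604099  212.        ]
now [ 553.1 -121.9  291.2] yaw 15.0 t 5.9 gap 0.4 F [0.3 0.1 0.2] tilt [-0. -0.] q [-0.24  0.28  1.48 -0.    1.39  1.07]
[-0.31, -27.0, 6.12] spin 13.0
```

```bash
python3 -m pendant '[[[0,-6,0],0,0.5],[[0,-12,0],0,0.5],[[-0.3,-18,1],6,0.5],[[-0.3,-23,4],13,0.5],[[-0.3,-27,6],13,0.5],[[-0.3,-27,6.1],13,0.5],[[-0.3,-27,6.1],13,0.5],[[-0.3,-27,6.1],13,0.5],[[-0.3,-27,6.1],13,0.5],[[-0.3,-27,6.1],13,0.5]]' 20 | grep -E 'tcp|time'; python3 go.py
python3 - <<'E'
from h import *
c=env.calibration('wrist'); im=snap('wrist','w5.png')
print([proj('wrist',q,c).round(1) for q in [(522.8,138,84),(522.8,138,50),(518.4,259.5,186)]])
hsv=cv2.cvtColor(im,cv2.COLOR_RGB2HSV)
m=(hsv[:,:,2]<75).astype(np.uint8)
n,l,st,ce=cv2.connectedComponentsWithStats(m)
for i in range(1,n):
    if 150<st[i,4]<9000: print(st[i],ce[i].round(1),onz('wrist',*ce[i],80,c).round(1))
E
```

```text
time: 7.15
tcp_pos: [480.8, 137.6, 230.6]
now [480.8 137.6 230.6] yaw 2.0 t 7.15 gap 0.5 F [-0.2 -0.6  0.6] tilt [0.001 0.   ] q [ 0.26  0.2   1.73 -0.    1.21  1.79]
[array([322.6, 142.5]), array([322.5, 138.7]), array([127.5, 161.9])]
[ 45   0  45  34 498] [72.5 10. ] [626.3 354.   80. ]
[ 521   18   48  116 2815] [543.7  68.7] [594.2 -57.6  80. ]
[474  22  44 112 275] [484.1  86. ] [578.   -7.1  80. ]
[  37   62   68   82 1555] [83.  96.7] [556.5 359.1  80. ]
[309 130  23  25 457] [319.9 142.2] [522.5 140.5  80. ]
[  99  136  158   36 2096] [186.8 148.8] [511.9 268.7  80. ]
[   0  179   32  107 1345] [ 12.9 231.1] [419.6 459.4  80. ]
[ 538  199   54   78 1020] [561.1 234.8] [ 434.5 -116.7   80. ]
[ 550  202   90  106 2077] [587.8 253.6] [ 413.8 -151.4   80. ]
[285 214  26  34 665] [296.6 230.1] [430.6 162.1  80. ]
```

View pics/w5.png

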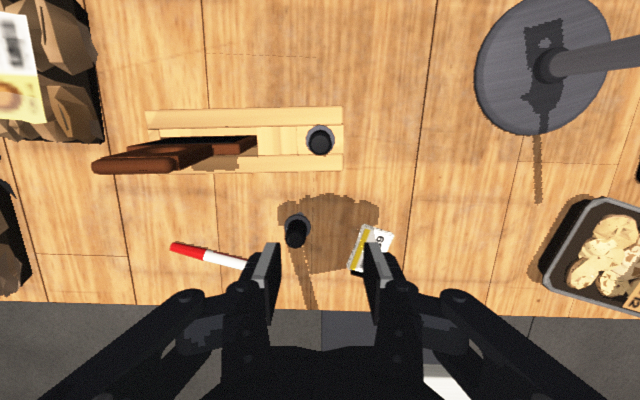

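```bash
python3 go.py 522.5 139 120 2 522.5 139 52 2; python3 -m pendant '[[[4.2,-0.1,5],0,0.5],[[4.2,-0.1,10],0,0.5],[[4.2,-0.1,14],0,0.5],[[4.2,-0.1,17],0,0.5],[[4.2,-0.1,17.8],0,0.5],[[4.2,-0.1,17.8],0,0.5],[[4.2,-0.1,17.8],0,0.1],[[4.2,-0.1,17.8],0,0.1],[[4.2,-0.1,17.8],0,0.1],[[4.2,-0.1,17.8],0,0.1]]' 40;python3 go.py 522.5 139 120 2
```

```text
now [480.7 137.7 230.5] yaw 2.0 t 7.2 gap 0.502 F [-0.5  0.5  0.2] tilt [ 0. -0.] q [ 0.26  0.2   1.73 -0.    1.21  1.79]
[4.18, 0.01, 11.05] spin -0.0
[4.18, 0.01, 17.85] spin -0.0
time: 8.45
tcp_pos: [523.6, 140.9, 53.9]
tool_rot: [[0.999, 0.036, 0.003], [0.036, -0.999, 0.001], [0.003, -0.001, -1.0]]
wrist_force: [-1.4, 0.4, 5.8]
finger_gap: 0.253
grasp_force: 39.6
now [523.6 140.9  53.9] yaw 2.0 t 8.45 gap 0.253 F [-1.4  0.4  5.8] tilt [0.003 0.001] q [ 0.24  0.44  1.88 -0.    0.82  1.78]
[-0.09, 0.18, -6.61] spin 0.0
```

```bash
python3 -m pendant '[[[0,0,-3],0,0.1],[[0,0,-6],0,0.1],[[0,0,-12],0,0.1],[[0,0,-18],0,0.1],[[0,0,-23],0,0.1],[[0,0,-23.5],0,0.1],[[0,0,-23.5],0,0.1],[[0,0,-23.5],0,0.1]]' 40 ;python3 go.py 657 -93 240 15
```

```text
time: 9.45
tcp_pos: [521.4, 140.4, 285.2]
tool_rot: [[0.999, 0.036, -0.004], [0.036, -0.999, -0.001], [-0.004, 0.001, -1.0]]
wrist_force: [0.1, 0.3, -0.7]
finger_gap: 0.256
grasp_force: 39.7
now [521.4 140.4 285.2] yaw 2.0 t 9.45 gap 0.256 F [ 0.1  0.3 -0.7] tilt [-0.004 -0.001] q [ 0.24  0.24  1.55 -0.    1.36  1.78]
[12.74, 23.8, 4.49] spin -13.0
```

```bash
python3 -m pendant '[[[2,5,0],0,0.1],[[4.5,10,0],0,0.1],[[7,15,0],-6,0.1],[[10,20,0],-13,0.1],[[12.7,23.8,0],-13,0.1],[[12.7,23.8,4],-13,0.1],[[12.7,23.8,4],-13,0.1],[[12.7,23.8,4],-13,0.1],[[12.7,23.8,4],-13,0.1],[[12.7,23.8,4],-13,0.1]]' 40 >/dev/null;python3 -m pendant '[[[0,0,0],0,0.1],[[0,0,0],0,0.1],[[0,0,0],0,0.1]]' ;python3 go.py 657 -93 227 15
python3 - <<'E'
from h import *
c=env.calibration('wrist')
print(proj('wrist',(657,-93,173),c),proj('wrist',(657,-93,240),c),proj('scene',(657,-93,230)))
im=snap('wrist','w6.png');s=snap('scene','s6.png');t=snap('top','t6.png')
u,v=proj('scene',(657,-93,200)).astype(int)
A=cv2.resize(s[v-40:v+40,u-45:u+45,::-1],(450,400),interpolation=cv2.INTER_CUBIC)
B=im[150:400,160:480,::-1]
o=np.zeros((400,800,3),np.uint8);o[:,:450]=A;o[:250,450:770]=B;cv2.imwrite('pics/m6.png',o);print(u,v)
E
```

```text
time: 11.08
tcp_pos: [657.8, -92.7, 247.4]
tool_rot: [[0.966, 0.26, 0.0], [0.26, -0.966, -0.0], [0.0, 0.0, -1.0]]
wrist_force: [-0.4, -0.1, -0.6]
finger_gap: 0.251
grasp_force: 39.8
now [657.8 -92.7 247.4] yaw 15.0 t 11.075 gap 0.251 F [-0.4 -0.1 -0.6] tilt [ 0. -0.] q [-0.16  0.46  1.31 -0.    1.37  1.15]
[-0.09, 0.01, 2.04] spin 0.0
[321.91123338 210.44192688] [322.02602505 251.23259405] [337.10120564 141.92070102]
336 151
```

View pics/m6.png

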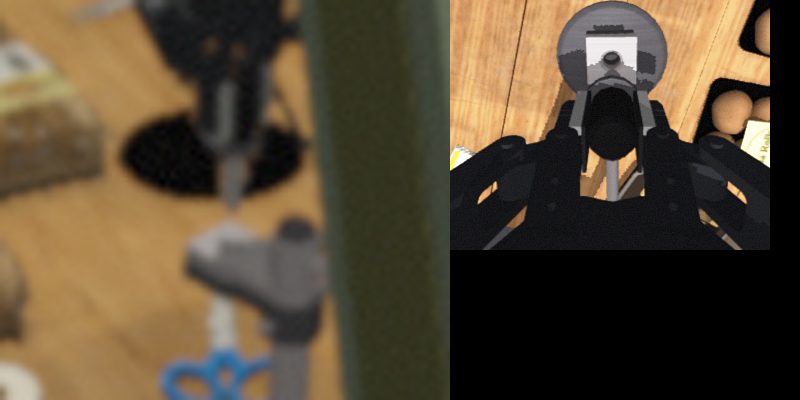

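The pin's tip at about (320,212) in the wrist frame sits over the lug hole, and the scene view agrees. I'll go down in stages, watching force.

```bash
python3 -m pendant '[[[-0.08,0,1],0,0.1],[[-0.08,0,2],0,0.1],[[-0.08,0,2.5],0,0.1],[[-0.08,0,3],0,0.1],[[-0.08,0,3.3],0,0.1],[[-0.08,0,3.3],0,0.1]]' 40; python3 go.py 657 -93 182 15
```

```text
time: 11.98
tcp_pos: [657.2, -92.8, 214.2]
tool_rot: [[0.966, 0.259, 0.0], [0.259, -0.966, 0.0], [0.0, -0.0, -1.0]]
wrist_force: [0.8, 0.5, -0.7]
finger_gap: 0.25
grasp_force: 39.8
now [657.2 -92.8 214.2] yaw 15.0 t 11.975 gap 0.25 F [ 0.8  0.5 -0.7] tilt [0. 0.] q [-0.16  0.47  1.37  0.    1.3   1.15]
[-0.02, 0.01, 3.22] spin 0.0
```

```bash
python3 -m pendant '[[[0,0,0.7],0,0.1],[[0,0,1.4],0,0.1],[[0,0,2.1],0,0.1],[[0,0,2.7],0,0.1],[[0,0,3],0,0.1],[[0,0,3.1],0,0.1],[[0,0,3.1],0,0.1]]' 40; python3 -m pendant '[[[0,0,0.1],0,0.1],[[0,0,0.2],0,0.1],[[0,0,0.3],0,0.1],[[0,0,0.3],0,0.1]]' 40
```

```text
time: 12.85
tcp_pos: [657.2, -92.5, 183.3]
tool_rot: [[0.966, 0.259, 0.0], [0.259, -0.966, 0.001], [0.001, -0.001, -1.0]]
wrist_force: [0.4, 4.2, 0.4]
finger_gap: 0.252
grasp_force: 39.9
time: 13.35
tcp_pos: [657.4, -92.5, 181.9]
tool_rot: [[0.966, 0.259, 0.002], [0.259, -0.966, 0.0], [0.002, 0.0, -1.0]]
wrist_force: [-0.2, 6.3, 6.2]
finger_gap: 0.255
grasp_force: 40.5
```

```bash
python3 -m pendant '[[[0,0,0],0,0.5],[[0,0,0],0,0.5],[[0,0,-1],0,0.5],[[0,0,-3],0,0.5],[[0,0,-7],0,0.5],[[0,0,-11],0,0.5],[[0,0,-12],0,0.5],[[0,0,-12],0,0.5],[[0,0,-12],0,0.5]]' 20
python3 - <<'E'
from h import *
c=env.calibration('wrist');im=snap('wrist','w7.png')
q=proj('wrist',(657,-93,212),c);print(q)
g=cv2.cvtColor(im,cv2.COLOR_RGB2GRAY);m=(g<80).astype(np.uint8)
n,l,st,ce=cv2.connectedComponentsWithStats(m)
for i in range(1,n):
    if st[i,4]>200 and abs(ce[i]-q).max()<60: print(st[i],ce[i],onz('wrist',*ce[i],212,c))
E
python3 go.py 519 190 305 92
```

```text
time: 14.48
tcp_pos: [656.3, -92.9, 298.4]
tool_rot: [[0.966, 0.259, -0.003], [0.259, -0.966, 0.0], [-0.003, -0.001, -1.0]]
wrist_force: [-0.7, 0.2, 0.5]
finger_gap: 0.497
grasp_force: 0.0
[322.24636717 203.34800033]
[308 181  28  35 767] [321.35332464 198.50977836] [660.70738764 -91.27452038 212.        ]
[274 193  33  51 844] [292.07819905 212.49881517] [643.26494371 -71.61480742 212.        ]
[337 195  25  50 611] [348.299509   215.37643208] [ 652.58386174 -115.89665082  212.        ]
[309 245  27  26 532] [322.15789474 257.89285714] [ 610.21982101 -105.46899918  212.        ]
now [656.3 -92.9 298.3] yaw 15.0 t 14.525 gap 0.5 F [-0.2 -0.5 -0.5] tilt [-0.004  0.   ] q [-0.16  0.44  1.22 -0.    1.49  1.15]
[-5.93, -30.88, -0.61] spin -77.0
```

```bash
python3 -m pendant '[[[-1,-5,-0.6],-10,0.6],[[-2,-10,-0.6],-20,0.6],[[-3,-15,-0.6],-30,0.6],[[-4,-20,-0.6],-40,0.6],[[-5,-25,-0.6],-50,0.6],[[-5.9,-30.9,-0.6],-60,0.6],[[-5.9,-30.9,-0.6],-70,0.6],[[-5.9,-30.9,-0.6],-77,0.6],[[-5.9,-30.9,-0.6],-77,0.6],[[-5.9,-30.9,-0.6],-77,0.6]]' 20 >/dev/null; python3 -m pendant '[[[0,0,0],0,0.6],[[0,0,0],0,0.6],[[0,0,0],0,0.6]]'; python3 go.py
python3 - <<'E'
from h import *
c=env.calibration('wrist');im=snap('wrist','w8.png')
print([proj('wrist',q,c).round(0) for q in [(519,259.5,186),(519,285,186),(519,233,186),(521,210,109)]])
h=cv2.cvtColor(im,cv2.COLOR_RGB2HSV)
m=((h[:,:,0]<14)&(h[:,:,1]>110)&(h[:,:,2]>25)&(h[:,:,2]<150)).astype(np.uint8)
m=cv2.morphologyEx(m,cv2.MORPH_OPEN,np.ones((3,3)))
n,l,st,ce=cv2.connectedComponentsWithStats(m)
for i in range(1,n):
    if st[i,4]>200: print(i,st[i],ce[i].round(0))
np.save('m8.npy',m)
q=proj('wrist',(519,259.5,186),c).astype(int)
for r in range(max(q[1]-60,0),q[1]+80,10):
    cs=np.where(m[r,q[0]-60:q[0]+60])[0]+q[0]-60
    print(r,(cs.min(),cs.max(),len(cs)) if len(cs) else None)
E
```

```text
time: 16.15
tcp_pos: [519.9, 190.1, 306.3]
tool_rot: [[-0.035, 0.999, -0.0], [0.999, 0.035, -0.0], [-0.0, -0.0, -1.0]]
wrist_force: [0.6, -0.1, 0.8]
finger_gap: 0.604
grasp_force: 0.0
now [519.9 190.1 306.3] yaw 92.0 t 16.15 gap 0.604 F [ 0.6 -0.1  0.8] tilt [-0. -0.] q [ 0.33  0.25  1.48 -0.    1.42  0.29]
[array([325., 114.]), array([326.,  81.]), array([324., 146.]), array([324., 158.])]
1 [313  62  13  94 964] [320. 108.]
4 [450 148  43  48 567] [466. 162.]
53 None
63 (np.int64(315), np.int64(322), 8)
73 (np.int64(315), np.int64(324), 10)
83 (np.int64(313), np.int64(324), 12)
93 (np.int64(314), np.int64(324), 11)
103 (np.int64(314), np.int64(324), 11)
113 (np.int64(315), np.int64(325), 11)
123 (np.int64(315), np.int64(324), 10)
133 (np.int64(315), np.int64(325), 11)
143 (np.int64(316), np.int64(325), 10)
153 (np.int64(318), np.int64(324), 7)
163 None
173 None
183 None
```

```bash
python3 - <<'E'
from h import *
m=np.load('m8.npy'); ys,xs=np.nonzero(m[78:150,300:340]); 
vx,vy,x0,y0=cv2.fitLine(np.c_[xs+300,ys+78].astype(np.float32),cv2.DIST_HUBER,0,.01,.01).ravel()
print('slope deg',np.degrees(np.arctan2(vx,vy)))
print([(r,m[r,300:340].sum()) for r in list(range(60,90,3))+list(range(140,158,2))])
for r in (85,113,143): print(onz('wrist',x0+vx/vy*(r-y0),r,186).round(1))
im=cv2.imread('pics/w8.png'); print(im[113,306:334].tolist())
E
python3 go.py 516 259.5 162 93
```

```text
slope deg 1.5414276
[(60, np.uint64(0)), (63, np.uint64(8)), (66, np.uint64(9)), (69, np.uint64(9)), (72, np.uint64(10)), (75, np.uint64(9)), (78, np.uint64(10)), (81, np.uint64(10)), (84, np.uint64(12)), (87, np.uint64(11)), (140, np.uint64(11)), (142, np.uint64(10)), (144, np.uint64(9)), (146, np.uint64(9)), (148, np.uint64(9)), (150, np.uint64(9)), (152, np.uint64(7)), (154, np.uint64(7)), (156, np.uint64(0))]
[513.3 281.7 186. ]
[514.6 259.9 186. ]
[516.1 235.1 186. ]
[[86, 129, 172], [75, 115, 154], [69, 105, 141], [79, 122, 164], [83, 129, 173], [80, 127, 172], [82, 128, 173], [69, 106, 151], [41, 66, 102], [31, 51, 91], [36, 56, 102], [44, 69, 117], [41, 69, 122], [36, 69, 123], [41, 70, 130], [42, 71, 128], [34, 61, 116], [30, 56, 107], [26, 48, 89], [58, 93, 138], [132, 200, 248], [151, 224, 252], [153, 223, 251], [152, 223, 250], [151, 223, 251], [149, 220, 251], [121, 180, 232], [118, 180, 230]]
now [519.9 190.1 306.3] yaw 92.0 t 16.2 gap 0.604 F [-0.3 -0.3 -0.8] tilt [ 0. -0.] q [ 0.33  0.25  1.48 -0.    1.42  0.29]
[6.95, -0.15, 14.43] spin -1.0
```

```bash
python3 -m pendant '[[[5,-0.2,0],-1.5,0.5],[[6.95,-0.2,5],-1.5,0.5],[[6.95,-0.2,10],-1.5,0.5],[[6.95,-0.2,13],-1.5,0.5],[[6.95,-0.2,14.3],-1.5,0.5],[[6.95,-0.2,14.3],-1.5,0.5],[[6.95,-0.2,14.3],-1.5,0.0],[[6.95,-0.2,14.3],-1.5,0.0],[[6.95,-0.2,14.3],-1.5,0.0],[[6.95,-0.2,14.3],-1.5,0.0]]' 60;python3 go.py 515 260 300 93
```

```text
time: 17.45
tcp_pos: [516.3, 259.9, 165.0]
tool_rot: [[-0.062, 0.998, 0.003], [0.998, 0.062, 0.001], [0.001, 0.003, -1.0]]
wrist_force: [-0.6, -0.3, 6.6]
finger_gap: 0.1
grasp_force: 60.8
now [516.3 259.9 165. ] yaw 93.5 t 17.45 gap 0.1 F [-0.6 -0.3  6.6] tilt [0.003 0.001] q [ 0.45  0.37  1.66 -0.    1.11  0.38]
[0.03, -0.09, -13.5] spin 0.5
```

```bash
python3 -m pendant '[[[0,0,-1.5],0,0],[[0,0,-3],0,0],[[0,0,-5],0,0],[[0,0,-9],0,0],[[0,0,-13],0,0],[[0,0,-13.5],0,0],[[0,0,-13.5],0,0],[[0,0,-13.5],0,0],[[0,0,-13.5],0,0]]' 60;python3 go.py 447.6 -149.4 300 105
python3 - <<'E'
from h import *
im=snap('wrist','w9.png');snap('scene','s9.png')
E
```

```text
time: 18.58
tcp_pos: [514.9, 259.4, 296.8]
tool_rot: [[-0.062, 0.998, -0.003], [0.998, 0.062, -0.001], [-0.001, -0.003, -1.0]]
wrist_force: [-0.2, -0.2, -2.1]
finger_gap: 0.103
grasp_force: 59.7
now [514.9 259.4 296.8] yaw 93.5 t 18.575 gap 0.103 F [-0.2 -0.2 -2.1] tilt [-0.003 -0.001] q [ 0.45  0.29  1.44 -0.    1.41  0.38]
[-40.38, -9.24, -0.25] spin -11.5
```

```bash
python3 -m pendant '[[[-5,-1,0],0,0],[[-10,-2,0],-2,0],[[-15,-3.3,0],-4,0],[[-20,-4.5,0],-6,0],[[-25,-5.6,0],-8,0],[[-30,-6.8,0],-10,0],[[-35,-8,0],-11.5,0],[[-40.4,-9.2,0],-11.5,0],[[-40.4,-9.2,0],-11.5,0],[[-40.4,-9.2,0],-11.5,0]]' 60 >/dev/null; python3 -m pendant '[[[0,0,0],0,0],[[0,0,0],0,0],[[0,0,0],0,0]]';python3 go.py 447.6 -149.4 218 105;  python3 - <<'E'
from h import *
s=snap('scene','s10.png');c=env.calibration('wrist')
# slate as seen from the scene camera; brown mask near predicted spot
q=proj('scene',(447.6,-149.4,273)); print(q, proj('scene',(447.6,-149.4,318)))
im=snap('wrist','w10.png')
# rod in wrist view: predicted points
for r in (60,80,100,120): print(r,proj('wrist',(607-.966*r,-106.7-.259*r,190),c).round(0))
E
```

```text
time: 20.3
tcp_pos: [448.7, -148.6, 298.3]
tool_rot: [[-0.261, 0.965, 0.0], [0.965, 0.261, -0.0], [-0.0, 0.0, -1.0]]
wrist_force: [-0.6, -0.6, -2.4]
finger_gap: 0.101
grasp_force: 59.7
now [ 448.7 -148.6  298.3] yaw 105.1 t 20.3 gap 0.101 F [-0.6 -0.6 -2.4] tilt [ 0. -0.] q [-0.34  0.12  1.66 -0.    1.36 -0.61]
[-0.05, -0.13, 8.03] spin 0.1
[398.17165223 158.17180197] [400.13451342 142.15030878]
60 [443. 198.]
80 [420. 198.]
100 [397. 198.]
120 [374. 198.]
```

Run:
```python
from h import *
im=cv2.imread('pics/w10.png');h=cv2.cvtColor(im,cv2.COLOR_BGR2HSV)
m=((h[:,:,1]<45)&(h[:,:,2]>110)).astype(np.uint8)
c=env.calibration('wrist')
for x in range(365,450,8):
    r=np.where(m[160:240,x])[0]+160
    print(x,(r.min(),r.max(),len(r)) if len(r) else None)
# brown slate in scene
s=cv2.imread('pics/s10.png');hs=cv2.cvtColor(s,cv2.COLOR_BGR2HSV)
b=((hs[:,:,0]<14)&(hs[:,:,1]>110)&(hs[:,:,2]>25)&(hs[:,:,2]<130)).astype(np.uint8)
ys,xs=np.nonzero(b[100:260,360:460]);print(len(xs), xs.min()+360,xs.max()+360,ys.min()+100,ys.max()+100) if len(xs) else print('none')
```

```text
365 (np.int64(196), np.int64(206), 11)
373 (np.int64(193), np.int64(203), 11)
381 (np.int64(193), np.int64(203), 11)
389 (np.int64(163), np.int64(203), 33)
397 (np.int64(163), np.int64(203), 41)
405 (np.int64(168), np.int64(203), 36)
413 (np.int64(172), np.int64(204), 33)
421 (np.int64(173), np.int64(207), 35)
429 (np.int64(174), np.int64(208), 34)
437 (np.int64(160), np.int64(206), 41)
445 (np.int64(160), np.int64(205), 42)
160 374 394 145 202
```

```bash
python3 -m pendant '[[[0,-0.1,4],0,0],[[0,-0.1,7],0,0],[[0,-0.1,8],0,0],[[0,-0.1,8],0,0],[[0,-0.1,8],0,0],[[0,1,8],0,0],[[0,2,8],0,0],[[0,2.8,8],0,0],[[0,2.8,8],0,0]]' 60; python3 -m pendant '[[[0,1,0],0,0],[[0,2,0],0,0],[[0,3,0],0,0],[[0,3,0],0,0]]'; python3 go.py
```

```text
time: 21.52
tcp_pos: [476.3, -141.9, 218.2]
tool_rot: [[-0.26, 0.966, -0.0], [0.966, 0.26, -0.0], [-0.0, -0.0, -1.0]]
wrist_force: [0.2, -0.9, -1.1]
finger_gap: 0.106
grasp_force: 59.7
time: 22.02
tcp_pos: [505.3, -134.1, 218.2]
tool_rot: [[-0.26, 0.966, 0.0], [0.966, 0.26, -0.0], [-0.0, 0.0, -1.0]]
wrist_force: [-0.7, 0.5, -1.8]
finger_gap: 0.103
grasp_force: 59.7
now [ 505.3 -134.1  218.2] yaw 105.1 t 22.025 gap 0.103 F [-0.7  0.5 -1.8] tilt [ 0. -0.] q [-0.28  0.25  1.7  -0.    1.19 -0.54]
```

```bash
python3 -m pendant '[[[0,1,0],0,0],[[0,2.3,0],0,0],[[0,2.3,0],0,0],[[0,2.3,0.6],0,0],[[0,2.3,1.2],0,0],[[0,2.3,1.2],0,0]]'; python3 -m pendant '[[[0,0,0.15],0,0],[[0,0,0.25],0,0],[[0,0,0.25],0,0]]'
```

```text
time: 22.78
tcp_pos: [526.0, -128.3, 205.5]
tool_rot: [[-0.259, 0.966, -0.002], [0.966, 0.259, 0.0], [0.001, -0.002, -1.0]]
wrist_force: [0.1, -0.6, -3.0]
finger_gap: 0.101
grasp_force: 59.7
time: 23.15
tcp_pos: [526.8, -128.3, 204.0]
tool_rot: [[-0.259, 0.966, 0.0], [0.966, 0.259, -0.0], [-0.0, 0.0, -1.0]]
wrist_force: [0.0, 0.0, -2.1]
finger_gap: 0.101
grasp_force: 59.8
```

```bash
python3 -m pendant '[[[0,0,0.1],0,0],[[0,0,0.15],0,0],[[0,0,0.15],0,0]]'|grep -E 'tcp|wrist'; python3 -m pendant '[[[0,0,0.1],0,0],[[0,0,0.15],0,0],[[0,0,0.15],0,0]]'|grep -E 'tcp|wrist'
```

```text
tcp_pos: [526.9, -128.4, 203.7]
wrist_force: [-3.0, 0.3, 5.2]
tcp_pos: [527.0, -128.6, 203.5]
wrist_force: [-3.8, -0.3, 12.0]
```

```bash
python3 -m pendant '[[[0,0,-0.15],0,0],[[0,0,-0.15],0,0.15],[[0,0,-0.15],0,0.2],[[0,0,-0.15],0,0.3],[[0,0,-0.15],0,0.35],[[0,0,-0.15],0,0.35],[[0,0,-1],0,0.35],[[0,0,-3],0,0.35],[[0,0,-7],0,0.35],[[0,0,-12],0,0.35]]' 20; python3 -m pendant '[[[-6,-12,0],0,0.35],[[-6,-12,0],0,0.35],[[-6,-12,0],0,0.35],[[-6,-12,0],0,0.35],[[-6,-12,0],0,0.35],[[-6,-12,0],0,0.35]]'
python3 - <<'E'
from h import *
for n in('scene','top','wrist'): snap(n,n+'11.png')
P={'hole':(527.8,-128,180),'sltop':(527.8,-128,225),'bottom':(527.8,-128,60),'pintop':(657,-93,212),'rodtip':(486,-139,196)}
for n in('scene','top','wrist'):print(n,{k:proj(n,p).round(0).tolist() for k,p in P.items()})
def brown(im):
    h=cv2.cvtColor(im,cv2.COLOR_BGR2HSV);m=((h[:,:,0]<14)&(h[:,:,1]>110)&(h[:,:,2]>25)&(h[:,:,2]<130)).astype(np.uint8)
    n,l,st,ce=cv2.connectedComponentsWithStats(m);return [(st[i].tolist(),ce[i].round(0).tolist()) for i in range(1,n) if st[i,4]>80]
for n in('scene','top','wrist'):print(n,brown(cv2.imread(f'pics/{n}11.png')))
E
python3 go.py
```

```text
time: 25.15
tcp_pos: [526.3, -128.2, 321.9]
tool_rot: [[-0.259, 0.966, -0.001], [0.966, 0.259, 0.0], [0.001, -0.001, -1.0]]
wrist_force: [0.7, 0.3, 1.0]
finger_gap: 0.35
grasp_force: 0.0
time: 25.9
tcp_pos: [427.3, -216.7, 320.6]
tool_rot: [[-0.261, 0.965, -0.0], [0.965, 0.261, 0.0], [0.0, -0.0, -1.0]]
wrist_force: [0.0, 0.4, 0.1]
finger_gap: 0.35
grasp_force: 0.0
scene {'hole': [371.0, 176.0], 'sltop': [372.0, 162.0], 'bottom': [368.0, 211.0], 'pintop': [337.0, 147.0], 'rodtip': [383.0, 178.0]}
top {'hole': [366.0, 207.0], 'sltop': [367.0, 205.0], 'bottom': [362.0, 213.0], 'pintop': [355.0, 163.0], 'rodtip': [370.0, 221.0]}
wrist {'hole': [455.0, 125.0], 'sltop': [480.0, 128.0], 'bottom': [416.0, 119.0], 'pintop': [638.0, 127.0], 'rodtip': [413.0, 125.0]}
scene [([357, 162, 28, 56, 394], [369.0, 185.0]), ([232, 201, 21, 24, 147], [240.0, 209.0])]
top [([496, 123, 13, 18, 122], [502.0, 131.0]), ([497, 140, 35, 10, 140], [516.0, 145.0]), ([349, 203, 32, 13, 151], [364.0, 208.0])]
wrist [([613, 37, 19, 21, 121], [622.0, 47.0]), ([408, 71, 77, 99, 2588], [450.0, 122.0]), ([443, 261, 26, 21, 97], [453.0, 268.0]), ([200, 373, 29, 16, 244], [212.0, 380.0])]
now [ 427.  -216.9  320.6] yaw 105.1 t 26.05 gap 0.351 F [-0.2 -0.2  0.3] tilt [-0.  0.] q [-0.49  0.12  1.61  0.    1.42 -0.76]
```

```bash
python3 -m pendant '[[[0,0,0],0,0.35],[[0,0,0],0,0.35],[[0,0,0],0,0.35],[[0,0,0],0,0.35],[[0,0,0],0,0.35],[[0,0,0],0,0.35],[[0,0,0],0,0.35],[[0,0,0],0,0.35]]'|head -1
python3 - <<'E'
from h import *
a=cv2.imread('pics/scene11.png');b=snap('scene','s12.png')[:,:,::-1]
print('diff',cv2.absdiff(a,np.ascontiguousarray(b))[150:225,345:395].mean())
t=cv2.imread('pics/top11.png')
for n,im in(('scene',b),('top',t)):
    u,v=proj(n,(657,-93,200)).astype(int)
    m=(im[v-25:v+25,u-25:u+25].max(2)<60).astype(np.uint8)
    k,l,st,ce=cv2.connectedComponentsWithStats(m)
    print(n,'exp top',proj(n,(657,-93,212)).round(1),'exp collar',proj(n,(657,-93,175)).round(1),[(st[i].tolist(),(ce[i]+[u-25,v-25]).round(1).tolist()) for i in range(1,k) if st[i,4]>15],(u-25,v-25))
E
```

```text
time: 27.05
diff 1.4790222222222222
scene exp top [337.  147.5] exp collar [336.7 158.6] [([5, 0, 36, 35, 576], [333.7, 141.9]), ([34, 47, 10, 3, 20], [350.0, 174.1])] (np.int64(311), np.int64(126))
top exp top [355.3 162.7] exp collar [354.3 165.4] [([22, 23, 7, 9, 48], [355.1, 165.1]), ([16, 41, 7, 9, 37], [349.1, 182.2])] (np.int64(330), np.int64(138))
```

```bash
python3 -c "
from bench import env
print(env.job_done())"
```

```text
the job is handed in; nothing more can be done
None
```

I handed the job in at about 27 s: the head is turned to the front, the locking pin is seated through both lugs, and the slate hangs free on the hook. My last checks agreed with this, but no verdict came back.

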